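# Pop and open the cuvette reader

### The arm

A 6-joint arm with a two-finger parallel gripper is mounted at the origin on a cart in front of the work surface, level with it; the furniture and walls round the work are solid. World frame = base frame: x ahead of the robot, y to its left, z up, the work surface at z = 0. Lengths are in mm, angles in rad, forces in N, time in s.
With the tool pointing down it reaches from about 325 to 925 mm from the base axis. Payload 3.1 kg.
Tool frame: the origin (TCP) lies midway between the tips of the shut fingers; the grasp point (between the pads) lies 19 mm behind it (hold_point_z is the distance from the TCP to the grasp point, in mm); x points along the fingers, y is the direction in which the jaws open and shut, and the axes are right-handed (so a half turn about x gives the same grasp; the last joint's range is limited). The gripper opens to 85 mm and grips with 20 to 120 N. Pads are 22 mm wide; open, the fingers measure 114 mm over their backs; the gripper's body (76 mm by 85 mm) begins 54 mm behind the grasp point. The pads swing forward as they close: fully open they stand 13 mm farther back than shut.
Start: joints at [-1.323, 0.217, 1.613, -0, 1.311, -0.112], TCP at [220.076, -584.984, 231.3] pointing down, gripper open.
Joint ranges: [-2.75, 2.75], [-0.78, 2.1], [0.31, 2.55], [-1.13, 4.27], [0.13, 2.63], [-2.58, 2.58]. Speed limits (rad/s): [2.79, 2.79, 3.14, 3.14, 3.14, 3.14].

### API

Orientations are given as [roll, pitch, yaw] about the fixed x, y, z axes, in that order (R = Rz(yaw) Ry(pitch) Rx(roll)).
In Python, from station import * gives the robot as it stands.
- The arm moves only by the tool arm_command, never from a script. Its arguments are lists of equal length, an entry for each row: "dp": the shift along the tool's x, y, z in cm, a list of three; "spin": the turn about the tool's x in rad; "grip": the opening, from 0 (shut) to 1 (fully open). In form: {"dp": [[tx, ty, tz], ...], "spin": [spin, ...], "grip": [grip, ...]}. A call has 1 to 12 rows; each row is the pose to reach, as a shift and turn from the pose commanded when the call began, along the tool's axes at that moment; what a row does not reach only later rows make up. A row lasts 1/8 s, in which the tool goes at most 62.5 mm and 10.7 degrees, less where a joint would pass 70% of its speed; a pose out of reach is approached as far as the arm can. A call with a gripper value outside its range is refused whole. The fingers move at their own pace and stop on an object; the grip force is fixed at half the most. Time passes only in rows, so rows that repeat a pose let the fingers close. It gives the time, the measured TCP pose, the force and the opening at its end, in the units of the state.
- state(): the state, without advancing time (a new reading comes with each control period).
- read_camera(name): name is "side" or "top" or "wrist"; returns a dict with "pixels" (400x640x3 uint8, red, green, blue), "mtx" (3x3 intrinsics, pixels), "xyz" and "orientation" of the camera in the world. Camera axes: x right, y down, z forward; pixel columns grow to the right and rows downward; lengths in mm; the calibration is good to about 2 mm. A picture is of the moment at which its call begins. There is no depth.
- finish_job(): hands the job in, once; it reports no verdict.
The state is a dict: "time": time; "joints": joint angles; "joint_vel": joint speeds; "joint_torque": joint torques, N m; "position": TCP position; "tool_rot": TCP orientation; "contact_force": force on the tool from outside, world axes, zero at the start; "wrist_torque": the same for the moment, N m; "finger_gap": finger opening in mm.
Only numpy, scipy, OpenCV 4.12 (cv2) and the standard library are available. Lean on these libraries where they do the work, as an engineer would, in place of code of your own. Each camera call takes 0.05 s, during which the arm holds its last target. There are 200 camera calls.

### The job

Open the cuvette reader with the yellow release tab: press the tab down with a fingertip until the lid springs up by itself, then gently push the lid back until it rests fully open against its stop. Only press and push: grasp and lift nothing, do not shift either reader, leave the blue-tab reader closed and do not disturb the vials and the beaker.

Things in the scene. Friction and masses are not known exactly. Their poses are not given: they have to be found in the camera images.
- reader_yellow: white bench cuvette reader with a yellow release tab, 1.1-2.1 kg, loose on rubber feet. Origin: centre of its underside; z up, +x from the tab (front) to the hinge (back). Footprint x -85 to 80, y -40 to 40 mm; front deck 34 mm high to x -28, chamber behind it 58 mm high, closed grey lid's top 68 mm, cuvette holder inside to 53 mm. This one is to be opened.
- reader_yellow_lid_angle (a joint): lid angle, rad: 0 closed and latched (may read to 0.02), grows as it opens, stop at 1.9, a little past upright. Once the tab lets it go, a spring pin lifts it by itself within a second to about 0.55 and holds it. Then it must be pushed: light (under 1 N at the edge), damped; left before upright it sinks back to 0.55, past 1.7 it leans onto its stop and stays
- reader_yellow_lid: grey lid of the yellow-tab reader, turning with its angle: plate 94 x 78 x 7 mm. Origin on the hinge axis, at x 67, z 60 mm of the reader; closed, its axes are parallel to the reader's and the plate runs from x -2 to -96 mm, z 1 (underside) to 8 mm, with a 22 mm wide catch tongue at the front to x -101 mm
- reader_yellow_lid_edge (a point): middle of the lower front edge of that lid, 96 mm from the hinge axis; moves with the lid
- reader_yellow_hinge (a point): middle of the lid's hinge axis on the yellow-tab reader (fixed to the reader at x +67, z +60 mm, same axes as the reader); the axis runs along the reader's y
- reader_yellow_tab_angle (a joint): angle of the yellow release tab, rad: 0 at rest, 0.28 fully down; lets go of the lid at about 0.15. A sprung rocker, returns when let go. At the press point it takes about 2 N to start, 3 to 5 N (5 mm down) to release the lid, 5 to 8 N at the stop (10 mm down); a broad fingertip bears nearer the pivot as the tab tilts and needs the more
- reader_yellow_tab: yellow release tab. Origin on its pivot, at x -36, z 40 mm of the reader. The paddle to press is level at rest, 36 long (x), 30 mm wide (y), at reader x -86 to -50 mm, top 56 mm above the worktop; at its back a hook stands up to 71 mm, over the front of the lid
- reader_yellow_tab_press (a point): press point: middle of the top of the yellow paddle, at x -72, z +56 mm of the reader (43 mm in front of the lid's front edge); moves with the tab. Press straight down
- reader_blue: white bench cuvette reader with a blue release tab, 1.1-2.1 kg, loose on rubber feet. Origin: centre of its underside; z up, +x from the tab (front) to the hinge (back). Footprint x -85 to 80, y -40 to 40 mm; front deck 34 mm high to x -28, chamber behind it 58 mm high, closed grey lid's top 68 mm, cuvette holder inside to 53 mm. Same make; must stay closed.
- reader_blue_lid_angle (a joint): angle in rad of the lid of the blue-tab reader, 0 to 0.02 when closed; as on the other reader
- vial_amber: amber sample vial with a white cap, 23 mm across, 46 mm high, standing loose in front of the readers; origin at the centre of its underside, z up
- vial_clear: clear sample vial with pale pink contents and a white cap, 23 mm across, 46 mm high, standing loose behind the readers; origin at the centre of its underside, z up
- beaker: empty glass beaker, 51 mm across, 69 mm high, standing loose behind the readers; origin at the centre of its underside, z up
Mind the look-alikes: they are no part of the job. What is shaped like the vial_amber but green is not meant.

How it is judged:
By the outcome, as a careful person would: the job done as asked, in the order asked, and still so for the second after the job is handed in, with the robot touching nothing.
It also fails if it takes over 42 s, if anything falls off the work surface, if the arm or the gripper's body presses on something with over 40 N, if the wrist force passes 120 N, or if a joint passes its speed limit or range.

## Working session

There is one attempt and no reset: what is moved stays moved. The work goes in short steps, Python scripts to look and compute and a tool call to move; the robot and the scene stay as the last step left them, time stands still between calls to the robot, and variables do not carry over. Pictures are saved under pics/ and viewed, about 8 in all and at most 12, crops included, and the job is handed in when it is done.

Besides the shell and the picture viewer there is one more tool, called after ">>>" in YAML: its name, and indented under it one key for each argument. arm_command: Moves the arm, as the interface text tells. Its arguments: {"type":"object","properties":{"dp":{"type":"array","items":{"type":"array","items":{"type":"number"}}},"spin":{"type":"array","items":{"type":"number"}},"grip":{"type":"array","items":{"type":"number"}}},"required":["dp","spin","grip"]}

```bash
mkdir -p pics; python3 - <<'E'
from station import *
import cv2,numpy as np
s=state();print(s)
for n in("top","side"):
    c=read_camera(n);cv2.imwrite(f"pics/{n}0.png",c["pixels"][:,:,::-1]);print(n,c["mtx"],c["xyz"],c["orientation"])
E
```

```text
{'time': 0.0, 'joints': array([-1.32320766e+00,  2.17773611e-01,  1.61495589e+00, -3.96934052e-05,
        1.31130096e+00, -1.12195308e-01]), 'joint_vel': array([ 5.95895517e-05, -3.97079276e-04,  1.02849495e-03, -1.03190920e-04,
        1.78242159e-03,  9.49665316e-05]), 'joint_torque': array([-2.73356149e-03, -3.96851027e+01, -3.03854728e+01, -2.56345556e-04,
        9.76082927e-03, -2.91336022e-06]), 'position': array([ 219.85276441, -584.16829098,  229.94485254]), 'tool_rot': array([-1.66726587,  1.56835822,  1.83412099]), 'contact_force': array([ 0.31453264, -0.86607605,  0.02414362]), 'wrist_torque': array([ 0.0511418 , -0.04033862, -0.015861  ]), 'finger_gap': 85.4001090477715}
top [[395.39271826   0.         317.80200359]
 [  0.         395.39271826 196.17378891]
 [  0.           0.           1.        ]] [408.47838145 228.41753126 917.57018488] [-2.99618877e+00 -2.59820796e-03 -1.59706816e+00]
side [[430.24831458   0.         321.63758514]
 [  0.         430.24831458 196.32349248]
 [  0.           0.           1.        ]] [ 405.50087976 -509.16494124  511.86340176] [-2.12600476  0.01239086 -0.15575998]
```

View pics/top0.png

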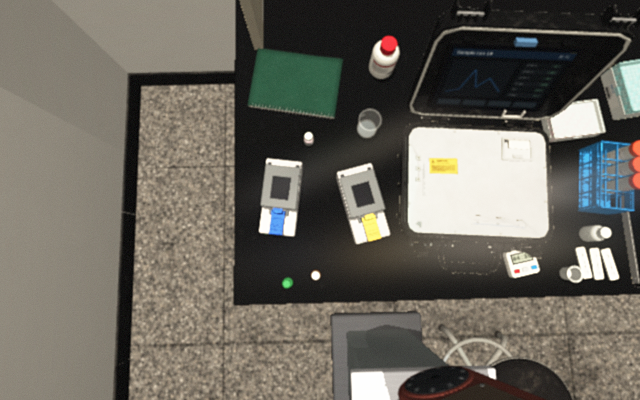

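View pics/side0.png

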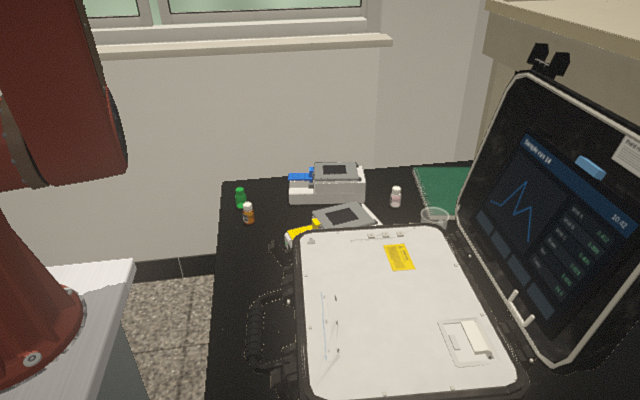

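Top view: the yellow-tab reader is at about (362,203), with its tab at (374,228) and hinge towards (350,168). The blue reader is at (281,197), the amber vial (315,275), clear vial (308,139) and beaker (369,123). The case to the right has its lid up at (520,70).

```bash
cat > h.py <<'E'
from station import *
import cv2,numpy as np
from scipy.spatial.transform import Rotation as R
def rot(o): return R.from_euler('xyz',o).as_matrix()
def cast(c,uv,z):
    d=rot(c["orientation"])@np.linalg.inv(c["mtx"])@np.array([uv[0],uv[1],1.]); p=np.array(c["xyz"]); return p+d*(z-p[2])/d[2]
def proj(c,P):
    q=rot(c["orientation"]).T@(np.asarray(P,float)-c["xyz"]); q=c["mtx"]@q; return q[:2]/q[2]
def blobs(c,lo,hi,roi=None,amin=15):
    h=cv2.cvtColor(c["pixels"],cv2.COLOR_RGB2HSV); m=cv2.inRange(h,np.array(lo),np.array(hi))
    if roi: k=np.zeros_like(m);k[roi[1]:roi[3],roi[0]:roi[2]]=255;m&=k
    cs,_=cv2.findContours(m,cv2.RETR_EXTERNAL,cv2.CHAIN_APPROX_NONE)
    return sorted([x for x in cs if cv2.contourArea(x)>=amin],key=cv2.contourArea)[::-1]
def tool(yawvec=None):
    s=state(); return s,rot(s["tool_rot"])
E
python3 - <<'E'
from h import *
c=read_camera("top");s,T=tool();print("T",T.round(3))
for n,lo,hi,roi in(("yel",(20,120,120),(35,255,255),(340,190,400,250)),("blue",(100,120,80),(125,255,255),(250,190,310,240))):
    for b in blobs(c,lo,hi,roi):
        r=cv2.minAreaRect(b);print(n,cv2.contourArea(b),r,cast(c,r[0],56).round(1))
for n,roi in(("Y",(330,155,395,250)),("B",(250,150,310,245))):
    for lab,lo,hi,z in(("grey",(0,0,70),(179,60,190),68),("body",(0,0,70),(179,255,255),60)):
        b=blobs(c,lo,hi,roi)[0];r=cv2.minAreaRect(b);bx=cv2.boxPoints(r)
        print(n,lab,r,[cast(c,p,z)[:2].round(0) for p in bx])
for n,uv,z in(("amber",(315,275),46),("green",(287,283),46),("clear",(308,139),46),("beaker",(369,123),35),("case lid",(430,35),200),("case lid",(625,35),200),("case",(408,130),60),("case",(408,235),60)):print(n,cast(c,uv,z)[:2].round())
x0,y0=325,150;im=cv2.resize(c["pixels"][y0:y0+110,x0:x0+80,::-1],None,fx=5,fy=5,interpolation=cv2.INTER_CUBIC);cv2.imwrite("pics/crop1.png",im)
E
```

```text
T [[-0.     0.352 -0.936]
 [ 0.002 -0.936 -0.352]
 [-1.    -0.002 -0.   ]]
yel 303.0 ((370.97711181640625, 227.2569122314453), (27.106483459472656, 13.601133346557617), 73.3007583618164) [463.1 108.9  56. ]
blue 298.5 ((276.74493408203125, 221.42808532714844), (13.225869178771973, 26.973188400268555), 5.440332412719727) [481.2 313.9  56. ]
Y grey ((363.3489990234375, 203.0421600341797), (77.27970123291016, 39.80464553833008), 74.40719604492188) [array([587., 186.]), array([609., 101.]), array([445.,  64.]), array([424., 147.])]
Y body ((363.418212890625, 203.29026794433594), (77.79488372802734, 39.80464553833008), 74.40719604492188) [array([589., 186.]), array([611., 100.]), array([444.,  63.]), array([423., 146.])]
B grey ((279.9634094238281, 196.82925415039062), (38.7614631652832, 76.97077178955078), 6.340191841125488) [array([457., 356.]), array([624., 337.]), array([612., 252.]), array([445., 274.])]
B body ((279.9573059082031, 196.88412475585938), (38.7614631652832, 77.0811996459961), 6.340191841125488) [array([457., 358.]), array([626., 338.]), array([614., 253.]), array([445., 275.])]
amber [364. 233.]
green [348. 294.]
clear [668. 242.]
beaker [706. 100.]
case lid [826.  -4.]
case lid [ 816. -385.]
case [679.  16.]
case [444.  30.]
```

View pics/crop1.png

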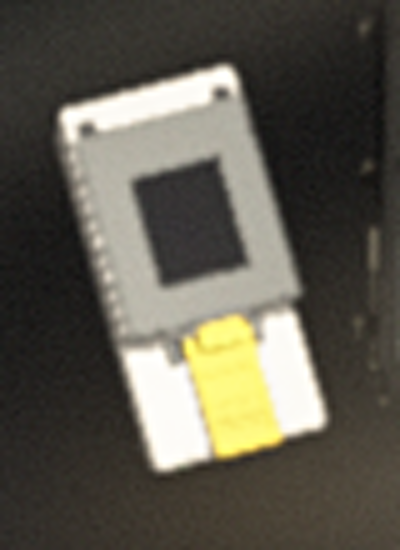

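```bash
python3 - <<'E'
from h import *
c=read_camera("top");s,T=tool()
f=[cast(c,(325+u/5,150+v/5),56)[:2] for u,v in((215,458),(285,440))];print("front edge",f)
g=[cast(c,(325+u/5,150+v/5),64)[:2] for u,v in((125,343),(302,298))];print("lid front",g)
w=[cast(c,(325+u/5,150+v/5),58)[:2] for u,v in((62,110),(235,66))];print("rear",w)
w2=[cast(c,(325+u/5,150+v/5),34)[:2] for u,v in((155,473),(328,427))];print("deckfront",w2)
d=np.mean(w,0)-np.mean(w2,0);print(np.linalg.norm(d),np.arctan2(d[1],d[0]), "origin",np.mean(w,0)-80*d/np.linalg.norm(d))
yaw=np.arctan2(d[1],d[0]);u=d/np.linalg.norm(d);print("press",np.mean(f,0)+14*u, np.mean(w,0)-152*u,np.mean(g,0)-43*u)
t=np.r_[np.mean(w,0)-152*u,230]
print(t,"tool dp cm",(T.T@(t-s["position"])/10).round(2))
E
```

```text
front edge [array([432.29382118, 116.75836173]), array([439.25489641,  86.03776185])]
lid front [array([482.52991757, 154.54240236]), array([500.10840916,  76.91736144])]
rear [array([587.27836707, 178.01517102]), array([605.25576382, 100.37272434])]
deckfront [array([426.98760012, 140.83360478]), array([445.29712097,  62.95944972])]
164.41112702930042 0.22884686134402657 origin [518.35277446 121.04557969]
press [449.40935972 104.57402619] [448.22991258 104.7120485 ] [449.44023196 105.97513411]
[448.22991258 104.7120485  230.        ] tool dp cm [  0.14 -56.47 -45.63]
```

>>> arm_command:
  dp:
    - [-2,0,0]
    - [-5,-4,-3.2]
    - [-5,-8,-6.5]
    - [-5,-13,-10.5]
    - [-5,-17.6,-14.2]
    - [-5,-22.2,-18]
    - [-5,-26.9,-21.7]
    - [-5,-31.5,-25.5]
    - [-5,-36.2,-29.2]
    - [-5,-40.8,-33]
    - [-5,-45.5,-36.8]
    - [-5,-50,-40.4]
  spin: [0,0,0,0.02,0.04,0.06,0.08,0.1,0.12,0.13,0.13,0.13]
  grip: [0,0,0,0,0,0,0,0,0,0,0,0]

```text
time: 1.7
position: [423.1, 27.2, 283.5]
tool_rot: [2.769, 1.567, -0.143]
contact_force: [0.7, -0.2, 0.4]
finger_gap: 0.2
```

>>> arm_command:
  dp:
    - [0,-3.5,-2]
    - [2,-7,-4.3]
    - [6,-7,-4.3]
    - [10,-7,-4.3]
    - [14,-7,-4.3]
    - [14,-7,-4.3]
    - [14,-7,-4.3]
  spin: [0,0,0,0,0,0,0]
  grip: [0,0,0,0,0,0,0]

```text
time: 2.58
position: [449.8, 103.3, 143.6]
tool_rot: [2.987, 1.567, 0.075]
contact_force: [0.5, -0.1, -0.2]
finger_gap: 0.1
```

```bash
python3 - <<'E'
from h import *
s,T=tool();print(s["position"],T.round(3),s["contact_force"])
print("err tool cm",(T.T@(np.array([449,105,s["position"][2]])-s["position"])/10).round(2))
c=read_camera("wrist");print(c["xyz"],c["orientation"]);im=c["pixels"][:,:,::-1].copy()
d=read_camera("side")["pixels"][:,:,::-1][150:280,220:420]
print("press proj",proj(c,(449,105,56)),"tcp proj",proj(c,s["position"]))
cv2.imwrite("pics/w2.png",np.vstack([im[:, :],cv2.resize(d,(308,200))[:, :].copy() if 0 else np.hstack([cv2.resize(d,(308,200)),np.zeros((200,332,3),np.uint8)])]))
E
```

```text
[449.76354153 103.30251131 143.59770556] [[ 0.003  0.228 -0.974]
 [ 0.    -0.974 -0.228]
 [-1.     0.001 -0.003]] [ 0.48554897 -0.07752933 -0.17961263]
err tool cm [-0.   -0.18  0.04]
[511.9635212  117.27974152 286.64559445] [ 2.88054627e+00 -1.42395496e-04 -1.34165973e+00]
press proj [320.18410135 206.61760408] tcp proj [322.17766605 252.77574607]
```

View pics/w2.png

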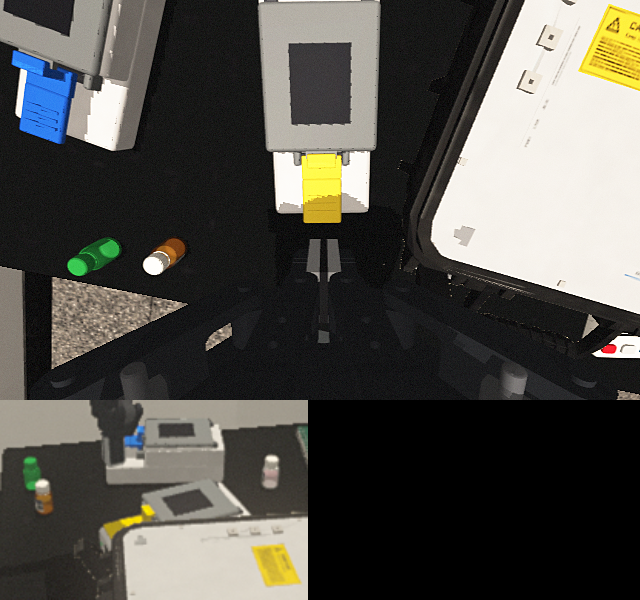

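Wrist view: the yellow paddle spans columns 303–341 with its front edge at row 222, square to the fingers, whose tip is at (322,240). The yellow lid is closed. I'll refine the numbers before pressing.

```bash
python3 - <<'E'
from h import *
s,T=tool();c=read_camera("wrist")
b=blobs(c,(20,120,100),(35,255,255),(260,140,380,235))[0];r=cv2.boundingRect(b);print(r)
fe=cast(c,(r[0]+r[2]/2,r[1]+r[3]),56);u=np.array([np.cos(.229),np.sin(.229),0])
P=fe+14*u;print("press",P,"dp",(T.T@(P-s["position"])/10).round(2))
# direction of lid sides
g=[cast(c,p,68)[:2] for p in((259,2),(266,150),(380,2),(376,150))];print(g,[np.arctan2(*(a-b)[::-1]) for a,b in((g[0],g[1]),(g[2],g[3]))])
E
```

```text
(301, 155, 40, 69)
press [449.50094967 104.35616055  56.        ] dp [ 8.82 -0.13  0.1 ]
[array([573.67921579, 172.81491459]), array([484.39675055, 151.96925307]), array([590.89955993,  99.01034017]), array([501.94129134,  76.71599975])] [np.float64(0.22937093263572017), np.float64(0.24555807909851626)]
```

>>> arm_command:
  dp:
    - [4,-0.1,0.2]
    - [7,-0.1,0.2]
    - [8,-0.1,0.2]
    - [8.6,-0.1,0.2]
    - [8.8,-0.1,0.2]
    - [9.0,-0.1,0.2]
    - [9.1,-0.1,0.2]
  spin: [0,0,0,0,0,0,0]
  grip: [0,0,0,0,0,0,0]

```text
time: 3.6
position: [445.3, 103.4, 50.6]
tool_rot: [0.208, 1.569, -2.703]
contact_force: [-5.4, -2.5, 5.4]
finger_gap: -0.3
```

>>> arm_command:
  dp:
    - [0.1,0,0.15]
    - [0.2,0,0.3]
    - [0.3,0,0.3]
    - [0.3,0,0.3]
  spin: [0,0,0,0]
  grip: [0,0,0,0]

```text
time: 4.1
position: [444.3, 103.1, 47.9]
tool_rot: [3.026, 1.568, 0.114]
contact_force: [0.2, -0.7, 4.8]
finger_gap: 0.3
```

```bash
python3 - <<'E'
from h import *
s,T=tool();print(s["position"],s["contact_force"])
c=read_camera("wrist");d=read_camera("side")["pixels"][:,:,::-1][150:280,220:420]
cv2.imwrite("pics/w3.png",np.vstack([c["pixels"][:,:,::-1],np.hstack([cv2.resize(d,(308,200)),np.zeros((200,332,3),np.uint8)])]))
E
```

```text
[444.30297479 103.14777387  47.867679  ] [ 0.22907906 -0.66259739  4.83510269]
```

View pics/w3.png

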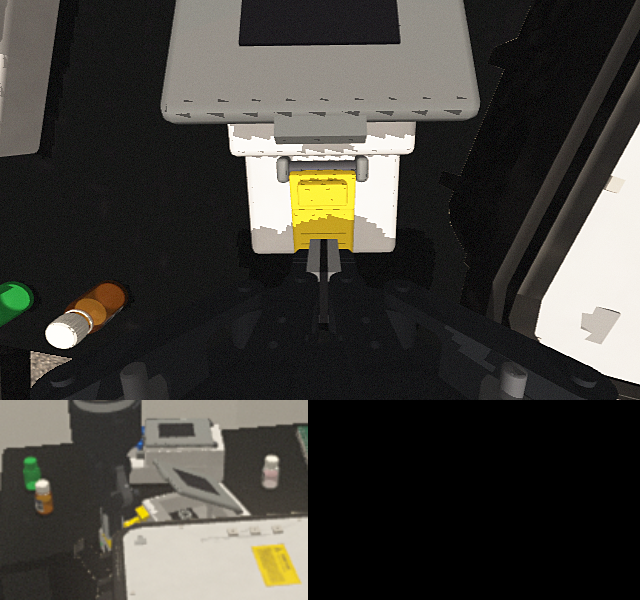

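The lid has sprung up: its front edge and tongue are visible at (320,130), above the open chamber, and the side inset shows it tilted. Next I lift off the tab and approach just below the lid edge.

>>> arm_command:
  dp:
    - [-0.6,0,0]
    - [-1.5,0,0.2]
    - [-3,0,0.2]
    - [-4.7,0,0.2]
    - [-4.7,0,-1]
    - [-4.7,0,-2.2]
    - [-4.7,0,-3.4]
    - [-4.7,0,-3.4]
  spin: [0,0,0,0,0,0,0,0]
  grip: [0,0,0,0,0,0,0,0]

```text
time: 5.2
position: [477.0, 110.9, 93.9]
tool_rot: [-0.112, 1.57, -3.023]
contact_force: [0.4, 0.9, -0.0]
finger_gap: -0.1
```

```bash
cat >> h.py <<'E'
def reader(p):
    d=np.asarray(p)-[519,121,0];u=np.array([np.cos(.229),np.sin(.229),0]);return np.array([d@u,-d[0]*u[1]+d[1]*u[0],d[2]]).round(1)
E
python3 - <<'E'
from h import *
s,T=tool();print(reader(s["position"]),s["contact_force"])
c=read_camera("wrist");d=read_camera("side")["pixels"][:,:,::-1][150:280,220:420]
cv2.imwrite("pics/w4.png",np.vstack([c["pixels"][:,:,::-1],np.hstack([cv2.resize(d,(308,200)),np.zeros((200,332,3),np.uint8)])]))
E
```

```text
[-43.2  -0.3  93.9] [ 0.37956258  0.86428924 -0.02238284]
```

View pics/w4.png

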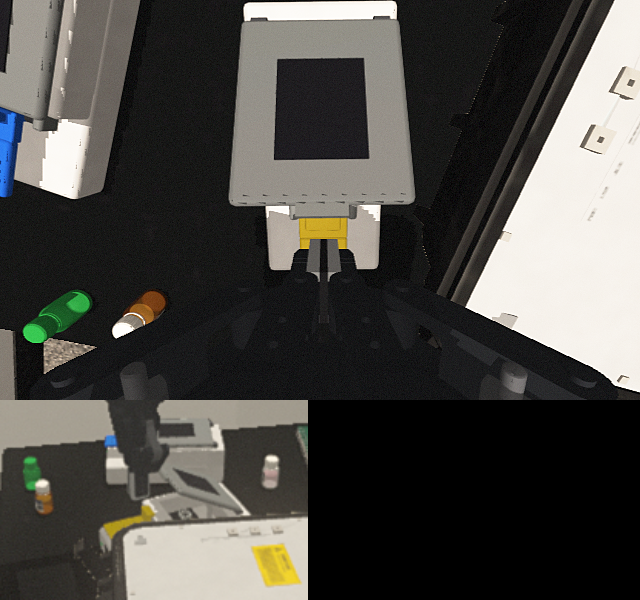

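The tab is back level, the lid is held half open and the finger is clear in front of its edge. Now I push along the arc.

>>> arm_command:
  dp:
    - [0,0,-0.6]
    - [0,0,-1.2]
    - [-0.3,0,-1.7]
    - [-0.8,0,-2.2]
    - [-1.3,0,-2.7]
    - [-1.8,0,-3.2]
    - [-2.3,0,-3.7]
    - [-2.7,0,-4.2]
    - [-3.0,0,-4.7]
    - [-3.3,0,-5.2]
    - [-3.5,0,-5.7]
    - [-3.7,0,-6.2]
  spin: [0,0,0,0,0,0,0,0,0,0,0,0]
  grip: [0,0,0,0,0,0,0,0,0,0,0,0]

```text
time: 6.8
position: [536.8, 125.0, 131.3]
tool_rot: [2.839, 1.571, -0.072]
contact_force: [-0.8, 0.6, 0.1]
finger_gap: 0.1
```

```bash
python3 - <<'E'
from h import *
s,T=tool();print(reader(s["position"]),s["contact_force"])
c=read_camera("wrist");d=read_camera("side")["pixels"][:,:,::-1][150:280,220:420]
cv2.imwrite("pics/w5.png",np.vstack([c["pixels"][:,:,::-1],np.hstack([cv2.resize(d,(308,200)),np.zeros((200,332,3),np.uint8)])]))
E
```

```text
[ 18.3  -0.2 131.3] [-0.78734221  0.63444677  0.12427743]
```

View pics/w5.png

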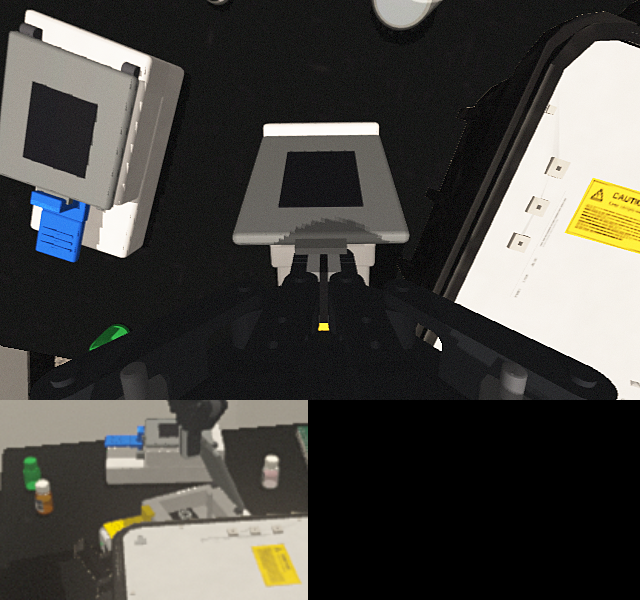

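The lid is being carried up on the fingertip at (320,243), at roughly 1.2 rad with a contact force near 1 N. I'll continue past upright.

>>> arm_command:
  dp:
    - [-0.2,0,-0.6]
    - [-0.4,0,-1.2]
    - [-0.5,0,-1.8]
    - [-0.6,0,-2.4]
    - [-0.6,0,-3.0]
    - [-0.6,0,-3.6]
    - [-0.6,0,-4.1]
    - [-0.6,0,-4.6]
    - [-0.6,0,-5.0]
    - [-0.6,0,-5.4]
    - [-0.6,0,-5.7]
    - [-0.6,0,-6.0]
  spin: [0,0,0,0,0,0,0,0,0,0,0,0]
  grip: [0,0,0,0,0,0,0,0,0,0,0,0]

```text
time: 8.4
position: [595.1, 138.6, 137.3]
tool_rot: [1.719, 1.571, -1.193]
contact_force: [-0.6, -0.5, 0.2]
finger_gap: 0.1
```

```bash
python3 - <<'E'
from h import *
s,T=tool();print(reader(s["position"]),s["contact_force"])
c=read_camera("wrist");d=read_camera("side")["pixels"][:,:,::-1][150:280,220:420]
cv2.imwrite("pics/w6.png",np.vstack([c["pixels"][:,:,::-1],np.hstack([cv2.resize(d,(308,200)),np.zeros((200,332,3),np.uint8)])]))
E
```

```text
[ 7.810e+01 -1.000e-01  1.373e+02] [-0.57113389 -0.49948814  0.20246333]
```

View pics/w6.png

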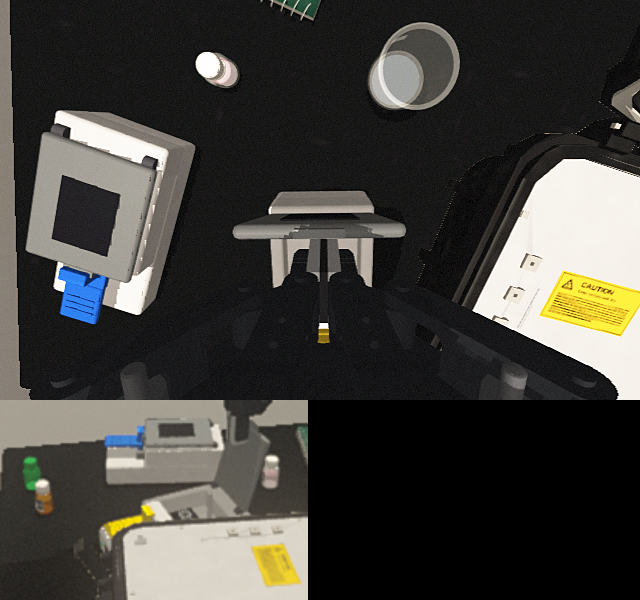

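The lid is near upright or past it, with its top edge at (320,232). I'll ease it on to the stop while watching the force.

>>> arm_command:
  dp:
    - [0,0,-0.2]
    - [0,0,-0.4]
    - [0,0,-0.6]
    - [0,0,-0.6]
    - [0,0,-0.6]
  spin: [0,0,0,0,0]
  grip: [0,0,0,0,0]

```text
time: 9.12
position: [600.7, 139.9, 137.3]
tool_rot: [0.018, 1.571, -2.894]
contact_force: [-0.0, 0.6, -0.7]
finger_gap: -0.1
```

>>> arm_command:
  dp:
    - [0,0,1]
    - [0,0,2.5]
    - [0,0,5]
    - [0,0,8]
    - [-3,0,12]
    - [-7,0,16]
    - [-12,0,18]
    - [-15,0,18]
    - [-15,0,18]
    - [-15,0,18]
  spin: [0,0,0,0,0,0,0,0,0,0]
  grip: [0,0,0,0,0,0,0,0,0,0]

```text
time: 10.38
position: [424.3, 98.8, 286.0]
tool_rot: [-0.181, 1.569, -3.093]
contact_force: [-0.0, -0.1, -1.4]
finger_gap: -0.2
```

```bash
python3 - <<'E'
from h import *
s,T=tool();print(s["time"],reader(s["position"]),s["contact_force"])
t=read_camera("top");S=read_camera("side")
a=cv2.resize(t["pixels"][100:300,240:420,::-1],(540,600)) ;b=cv2.resize(S["pixels"][150:280,220:420,::-1],(400,260))
cv2.imwrite("pics/f7.png",np.hstack([cv2.resize(a,(360,400)),np.vstack([b,np.zeros((140,400,3),np.uint8)])]))
u=np.array([np.cos(.229),np.sin(.229),0]);v=np.array([-u[1],u[0],0])
for th in(1.6,1.75,1.9):
    for y in(-39,39):
        P=np.array([519,121,60])+u*(67-96*np.cos(th))+v*y+[0,0,96*np.sin(th)];print(th,y,"top",proj(t,P).round(1),"side",proj(S,P).round(1))
P=np.array([519,121,34]);print([proj(t,P+u*-85+v*y).round(1) for y in(-40,40)],"was (356,244.6),(390.6,235.4)")
E
```

```text
10.375 [-9.72e+01 -1.00e-01  2.86e+02] [-0.03022036 -0.07261542 -1.35090939]
1.6 -39 top [379.8 156.6] side [380.1 178. ]
1.6 39 top [341.7 166.3] side [359.4 158.7]
1.75 -39 top [377.7 150. ] side [387.5 177.1]
1.75 39 top [339.8 159.6] side [366.4 158. ]
1.9 -39 top [375.6 143.9] side [394.5 177.4]
1.9 39 top [337.9 153.4] side [373.  158.4]
[array([390.7, 235.4]), array([356.1, 244.5])] was (356,244.6),(390.6,235.4)
```

View pics/f7.png

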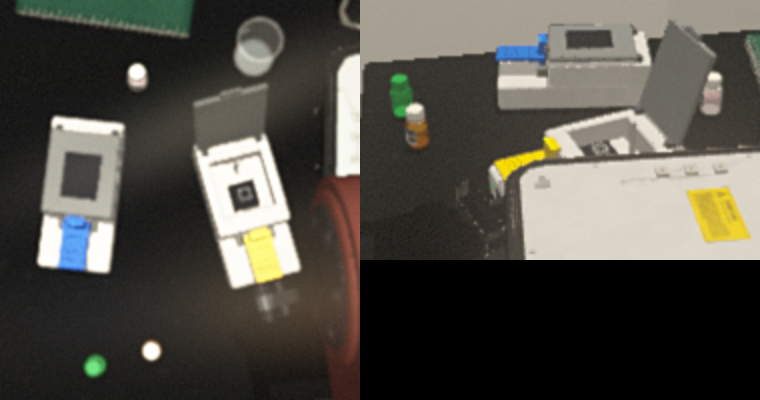

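The lid's top edge in the top view, at about (336,150) and (373,142), matches the projection for 1.9 rad. The reader's front corners, about (356.5,244) and (389.5,235), are where they were. The blue reader is closed and the vials and beaker are standing.

```bash
python3 -c "
from station import *
print(finish_job())"
```

```text
the job is handed in; nothing more can be done
None
```

The yellow-tab reader is open: I pressed its tab until the lid sprang up, then pushed the lid past upright onto its stop. I then backed the arm off and handed the job in at about 10.4 s; no verdict is reported.

- **Forces:** pressing the tab took about 5 N downward. The finger also felt about 6 N sideways for a moment as the tab tilted, and I eased that off. Pushing the lid took about 1 N or less.
- **Lid:** in the last top view its top edge lies within about 3 px of where a lid at 1.9 rad should appear, clearly past 1.75. The two corners are about 2 and 3 px off.
- **Readers:** the yellow reader's front corners are within about 1 px (roughly 2 mm) of where they started. The blue-tab reader is closed.
- **Vials and beaker:** they are standing in place by eye; I did not measure them again.
- **Arm:** it ended clear of everything. The force reading was 1.4 N in free air, which I took as sensor noise.

No check failed or disagreed.

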